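# Angle the inspection mirror onto the hidden lamp

### The arm

A 6-joint arm with a two-finger parallel gripper is mounted at the origin on the work surface. World frame = base frame: x ahead of the robot, y to its left, z up, the work surface at z = 0. Lengths are in m, angles in rad, forces in N, time in s.
With the tool pointing down it reaches from about 0.325 to 0.85 m from the base axis. Payload 4.4 kg.
Tool frame: the origin (TCP) lies between the finger pads; the fingertips stand 22 mm ahead of it and the grasp point (between the pads) lies 3 mm ahead of it; z points along the fingers, y is the direction in which the jaws open and shut (so a half turn about z gives the same grasp; the last joint's range is limited). The gripper opens to 94 mm and grips with 3 to 60 N. Pads are 16 mm wide; open, the fingers measure 119 mm over their backs; the gripper's body (75 mm by 177 mm) begins 78 mm behind the grasp point.
Start: joints at [0.969, 0.207, 1.542, -0, 1.393, -0.15], TCP at [0.251, 0.517, 0.227] pointing down, gripper open.
Joint ranges: [-2.73, 2.73], [-0.86, 2.22], [0.23, 2.46], [-1.11, 4.25], [0.08, 2.63], [-2.82, 2.82]. Speed limits (rad/s): [2.79, 2.79, 3.14, 3.14, 3.14, 3.14].

### API

Orientations are given as a rotation vector (axis times angle).
In Python, from workcell import sense, get_image, sign_off gives the robot as it stands.
- The arm moves only by the tool apply_moves, never from a script. Its argument "rows" is a list of rows, each an object of numbers: "x", "y", "z": the shift along the tool's x, y, z in mm; "roll": the turn about the tool's z in degrees; "gripper": the gripper command: -1 is shut, 1 is fully open, values between are in proportion. In form: [{"x": .., "y": .., "z": .., "roll": .., "gripper": ..}, ...]. A call has exactly 8 rows; each row is the pose to reach, as a shift and turn from the pose measured when the call began, along the tool's axes at that moment; what a row does not reach only later rows make up. A row lasts 1/10 s, in which the tool goes at most 50 mm and 8.59 degrees, less where a joint would pass 70% of its speed; a pose out of reach is approached as far as the arm can. A call with a gripper value outside its range is refused whole. The fingers move at their own pace and stop on an object; "force" is the grip in N (left out, the last holds). Time passes only in rows, so rows that repeat a pose let the fingers close, or fill a call up. It gives the time, the measured TCP pose, the force and the opening at its end, in the units of the state.
- sense(): the state, without advancing time (a new reading comes with each control period).
- get_image(name): name is "side" or "top" or "wrist"; returns a dict with "color" (480x640x3 uint8, blue, green, red), "z_map" (480x640 float32, m along the optical axis (not along the pixel's ray), 0 where there is no reading), "fov_y" (degrees; the focal length in pixels is half the picture's height over the tangent of half this angle, whatever the lens; pixels are square), "cx", "cy" (the principal point, pixels), "rvec" (rotation vector, rad) and "tvec" (3), from world to camera coordinates, as OpenCV has them. Camera axes: x right, y down, z forward; pixel columns grow to the right and rows downward; lengths in m; the calibration is good to about 2 mm. A picture is of the moment at which its call begins.
- sign_off(): hands the job in, once; it reports no verdict.
The state is a dict: "time_s": time; "joint_positions": joint angles; "joint_velocities": joint speeds; "joint_torque": joint torques, N m; "ee_pos": TCP position; "ee_rot": TCP orientation; "wrist_force": force on the tool from outside, world axes, zero at the start; "torque": the same for the moment, N m; "grip_width": finger opening in m.
Only numpy, scipy, OpenCV 4.12 (cv2) and the standard library are available. Lean on these libraries where they do the work, as an engineer would, in place of code of your own. Each camera call takes 0.05 s, during which the arm holds its last target.

### The job

The blue jar blocks the view between the small bench camera's mirror and the yellow lamp on the grey unit: lift the jar out and stand it upright in the grey tray. Then swing the mirror by the red pin of its sprung lever until the camera, looking at the mirror's centre, sees the yellow lamp there (the orange pointer, which shows where the camera's view goes after the mirror, must aim at the lamp), and finish still holding the lever steady at that angle, because it springs back when let go. Leave everything else on the bench where it is.

Things in the scene. Friction and masses are not known exactly. Their poses are not given: they have to be found in the camera images.
- stage: aluminium base plate (380 x 100 x 12 thick), fixed to the bench, carrying mirror and camera. Origin: on the bench directly below the mirror's vertical pivot axis; z up; x runs along the plate from the pivot to the black camera (50 mm block on a post; lens 226 from the pivot, 90 above the bench, looking back along -x at the mirror's centre).
- mirror: round upright mirror (80 across, black rim, centre 90 above the bench, face on the pivot axis) with a steel lever (top 94 high) pointing straight back to the red pin at x = -90; they turn together 0 to 0.95 rad about the vertical pivot. Origin: on the bench under the pivot; x: the mirror's outward normal; z up. At rest x lies 0.087 rad anticlockwise (from above) of the stage's x.
- pointer (a joint): angle of the orange pointer in rad: 0 with the mirror at rest, growing anticlockwise seen from above, always twice the angle by which the mirror is turned from rest. A spring pulls the mirror back to rest: 0.125 N m there, plus 0.25 N m per rad of the mirror (2 to 4 N at the pin).
- pin (a point): grip point, 153 above the bench, on the upright round red pin (12 in diameter, top at 175) at the end of the lever, 90 from the pivot axis. Pinch or push it from above and lead it round the pivot on a circle of radius 90; it can turn between the fingers. It moves anticlockwise about the pivot (from above) as the mirror leaves rest.
- sight (a point): the camera's reflected line of sight: origin at the mirror's centre on the pivot axis, 90 above the bench; x is the level direction in which it leaves the mirror, z up. It turns with the orange pointer (reaching 85 from the pivot, 38 above the bench, touching nothing), twice as far as the mirror. At rest x lies 0.175 rad anticlockwise of the stage's x.
- lamp (a point): centre of the base of the yellow domed lamp (60 in diameter, standing 30 out) on the front of the grey unit, 90 above the bench, level with mirror and camera, about 270 from the mirror. x points from the lamp into the unit, z up. The unit is a fixed box 85 deep (x), 150 wide, 134 high; its front face lies 5 behind this point.
- jar: closed blue jar with a white cap, 48 in diameter, 115 high overall, about 0.18 kg, standing between mirror and lamp about 140 from the mirror pivot. Origin: centre of its underside, z up.
- tray: grey open tray, fixed to the bench, 170 (x) x 150 (y) outside, walls 4 thick and 25 high, floor 4 thick. Origin: centre of its underside on the bench, z up.
- tape: green adhesive-tape roll lying flat, a ring 90 across and 22 high (mm); loose, to be left alone. Origin: centre of its underside.
- driver: screwdriver with orange handle, 180 long, lying flat (mm); loose, to be left alone. Origin: centre of its underside.
- meter: black hand-held multimeter, 150 x 75 x 41 high, lying flat (mm); loose, to be left alone. Origin: centre of its underside.
- carton: small brown carton, 90 x 70 x 55 high (mm); loose, to be left alone. Origin: centre of its underside.
- can: plain metal can, 56 across and 100 high (mm); loose, to be left alone. Origin: centre of its underside.
- cup: empty white plastic cup, 70 across and 70 high (mm); loose, to be left alone. Origin: centre of its underside.
Mind the look-alikes: they are no part of the job. Of the things like the tray, leave any that is green or pink; of the rest the larger one is meant.

How it is judged:
By the outcome, as a careful person would: the job done as asked, in the order asked, and still so for the second after the job is handed in, while the arm keeps its last pose, push and grip.
It also fails if it takes over 54 s, if anything falls off the work surface, if the arm or the gripper's body presses on something with over 40 N, if the wrist force passes 120 N, or if a joint passes its speed limit or range.

## Working session

There is one attempt and no reset: what is moved stays moved. The work goes in short steps, Python scripts to look and compute and a tool call to move; the robot and the scene stay as the last step left them, time stands still between calls to the robot, and variables do not carry over. Pictures are saved under pics/ and viewed, and the job is handed in when it is done.

Besides the shell and the picture viewer there is one more tool, called after "Call:" in YAML: its name, and indented under it one key for each argument. apply_moves: Moves the arm, as the interface text tells. Its arguments: {"type":"object","properties":{"rows":{"type":"array"},"force":{"type":"number"}},"required":["rows"]}

```bash
ls; mkdir -p pics
cat > h.py <<'E'
import numpy as np,cv2
from workcell import sense,get_image,sign_off
def grab(n,tag):
    d=get_image(n); cv2.imwrite(f'pics/{tag}.png',d['color']); np.savez(f'{tag}.npz',**d); return d
def K(d):
    f=240/np.tan(np.radians(d['fov_y'])/2); return f
def world(d):
    f=K(d);z=d['z_map'];v,u=np.mgrid[0:480,0:640]
    P=np.stack([(u-d['cx'])/f*z,(v-d['cy'])/f*z,z],-1)
    R,_=cv2.Rodrigues(np.array(d['rvec'],float)); return (P-np.array(d['tvec']).ravel())@R
def proj(d,p):
    f=K(d);R,_=cv2.Rodrigues(np.array(d['rvec'],float)); c=R@np.array(p,float)+np.array(d['tvec']).ravel()
    return c[0]/c[2]*f+d['cx'],c[1]/c[2]*f+d['cy']
def load(t): return {k:v for k,v in np.load(f'{t}.npz').items()}
E
python3 - <<'E'
from h import *
for n in['top','side','wrist']: grab(n,n+'0')
print(sense())
E
```

```text
pics
{'time_s': 0.15, 'joint_positions': array([ 9.68518705e-01,  2.07236850e-01,  1.54261836e+00, -2.95682915e-05,
        1.39349008e+00, -1.50475602e-01]), 'joint_velocities': array([-1.73528465e-03, -3.71046449e-03, -3.29205071e-03, -5.37611775e-05,
        5.52321238e-04, -7.78358738e-04]), 'joint_torque': array([ 9.65254731e-04, -3.71307349e+01, -2.81812835e+01,  6.99066301e-02,
        3.26596212e-02, -9.82811844e-05]), 'ee_pos': array([0.25070844, 0.51681479, 0.22655389]), 'ee_rot': array([-7.03521796e-01, -3.06117261e+00,  2.57662147e-03]), 'wrist_force': array([ 0.0849327 ,  0.5573216 , -0.07361105]), 'torque': array([ 0.02386979, -0.00832482,  0.03032315]), 'grip_width': 0.09393506160430694}
```

View pics/top0.png

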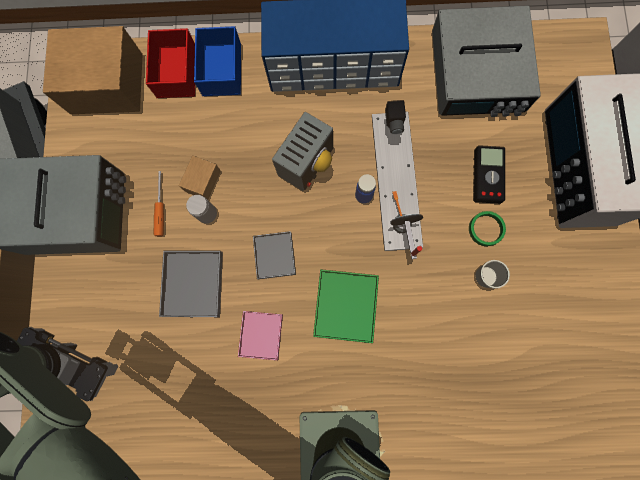

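View pics/side0.png

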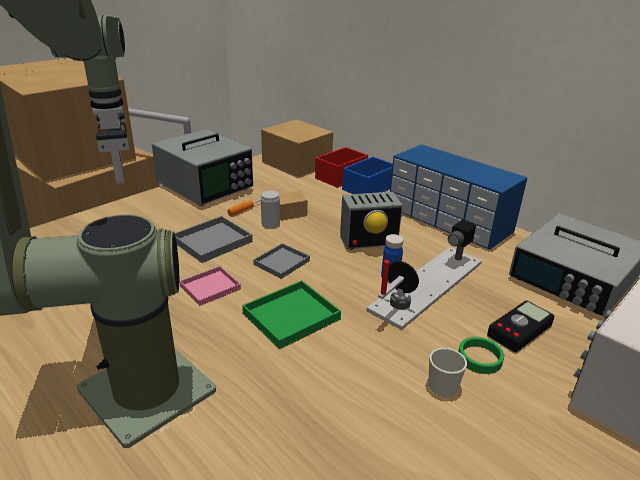

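View pics/wrist0.png

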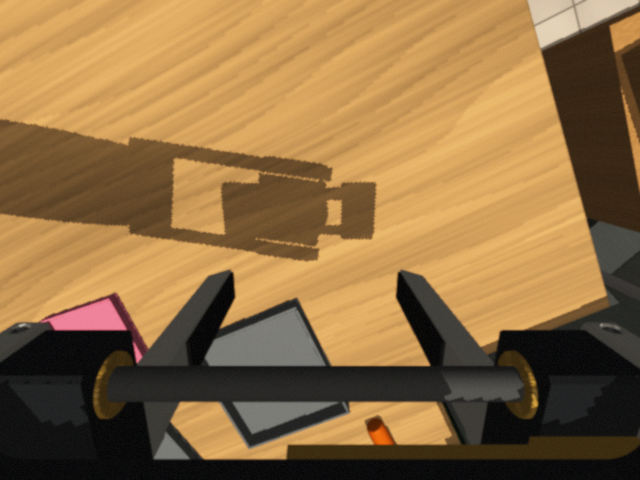

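The top view shows two grey trays, the large one at (191,284) and a small one at (275,255), plus a green (346,306) and a pink (261,335). The job means the larger grey tray at (191,284). The only blue jar with a white cap is at (366,188), the lamp is at (323,160) and the red pin at (417,250). Next I'll take an enlarged crop and measure.

Run:
```python
from h import *
d=load('top0');W=world(d)
c=d['color']
a=cv2.resize(c[225:325,150:310],None,fx=4.4,fy=4.4,interpolation=2)
b=cv2.resize(c[90:270,250:440],None,fx=4,fy=3.3)
cv2.imwrite('pics/crop0.png',cv2.resize(c[95:325,150:440],(756,600),interpolation=2))
print('K',K(d),np.linalg.norm(d['tvec']))
hsv=cv2.cvtColor(c,cv2.COLOR_BGR2HSV).astype(int);H,S,V=hsv[...,0],hsv[...,1],hsv[...,2]
def rep(n,m):
    P=W[m]; print(n,m.sum(),P.mean(0).round(4),P.min(0).round(4),P.max(0).round(4))
def box(u0,u1,v0,v1):
    m=np.zeros((480,640),bool);m[v0:v1,u0:u1]=1;return m
# jar
rep('cap',box(350,385,170,192)&(S<70)&(V>120)&(W[...,2]>.1))
rep('bluejar',box(350,385,170,210)&(H>95)&(H<130)&(S>100))
rep('pin',box(400,430,235,265)&((H<8)|(H>172))&(S>150))
rep('lamp',box(305,340,140,180)&(H>18)&(H<35)&(S>150)&(V>120)&(W[...,2]>.05))
rep('ptr',box(380,410,185,215)&(H>5)&(H<18)&(S>150))
# plate
m=box(360,430,100,260)&(abs(W[...,2]-.012)<.004)&(S<60)
rep('plate',m)
r=cv2.minAreaRect(W[m][:,:2].astype(np.float32));print(r)
# unit top
m=box(265,340,105,195)&(abs(W[...,2]-.134)<.004); rep('unit',m); print(cv2.minAreaRect(W[m][:,:2].astype(np.float32)))
# trays
for n,bb in(('big',(150,235,240,330)),('small',(245,305,225,285))):
    m=box(*bb)&(S<60)&(W[...,2]>.001)&(W[...,2]<.03); rep(n,m);print(cv2.minAreaRect(W[m][:,:2].astype(np.float32)))
# camera block
m=box(380,412,95,140)&(W[...,2]>.09)&(V<80);rep('cam',m);print(cv2.minAreaRect(W[m][:,:2].astype(np.float32)))
```

```text
K 464.885382133747 1.2487751646900254
cap 232 [ 0.6437 -0.0852  0.1197] [ 0.3112 -0.1063  0.1088] [0.6668 0.0092 1.2093]
bluejar 28 [ 0.6201 -0.0769  0.1257] [ 0.3112 -0.1055  0.0772] [0.6504 0.0092 1.2093]
pin 45 [ 0.4678 -0.1886  0.1552] [ 0.4641 -0.1943  0.1005] [ 0.4745 -0.1845  0.1782]
lamp 196 [0.7036 0.0196 0.1241] [0.3112 0.0012 0.1013] [0.7347 0.0419 1.2093]
ptr 58 [ 0.6156 -0.1669  0.0399] [ 0.5807 -0.1764  0.0353] [ 0.6407 -0.1582  0.0473]
plate 3777 [ 0.6788 -0.1715  0.0121] [ 0.4929 -0.2299  0.008 ] [ 0.8735 -0.0747  0.016 ]
((0.6833468675613403, -0.14815422892570496), (0.3801347613334656, 0.15145324170589447), 2.2516896724700928)
unit 1872 [0.7434 0.0688 0.1342] [ 0.6616 -0.0058  0.13  ] [0.8277 0.1432 0.138 ]
((0.744497537612915, 0.06807930022478104), (0.08786838501691818, 0.15073978900909424), 54.6939697265625)
big 3539 [0.4213 0.3732 0.0074] [0.3358 0.2946 0.001 ] [0.507  0.4493 0.0299]
((0.4211829900741577, 0.37175968289375305), (0.15174950659275055, 0.16736829280853271), 88.20343017578125)
small 1350 [0.4896 0.1565 0.0054] [0.4295 0.1015 0.001 ] [0.5495 0.2101 0.0223]
((0.4896736741065979, 0.1561223566532135), (0.1141512468457222, 0.10053151845932007), 5.108231544494629)
cam 524 [ 0.8179 -0.1663  0.1143] [ 0.3112 -0.1898  0.0901] [0.8582 0.0092 1.2093]
((0.5821425914764404, -0.09799537062644958), (0.05693042278289795, 0.5800376534461975), 74.01544952392578)
```

View pics/crop0.png

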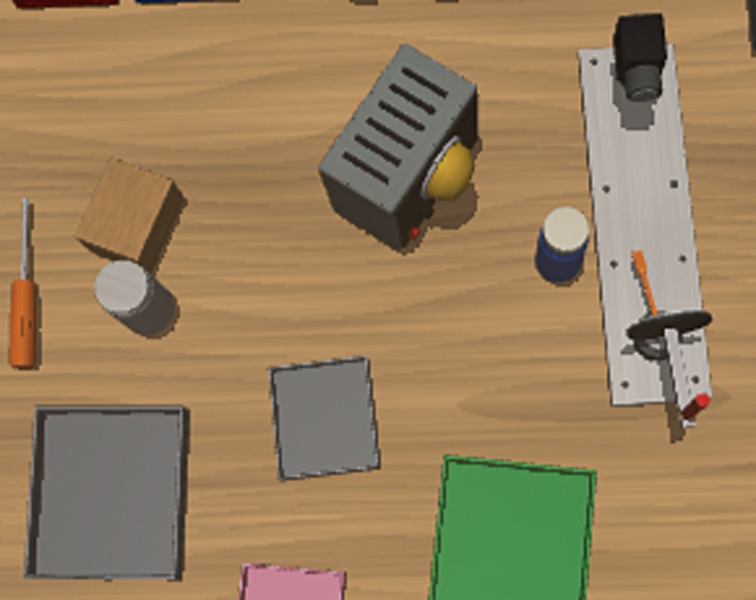

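The crop confirms the large grey tray at bottom left, the blue jar at (566,240), the lamp dome at (447,170) and the red pin at (697,408). I'll refine these estimates with outliers filtered out, using both cameras.

```bash
python3 - <<'E'
from h import *
for t in('top0','side0'):
    d=load(t);W=world(d);c=d['color'];ok=(d['z_map']>0)&(W[...,2]<.5)
    hsv=cv2.cvtColor(c,cv2.COLOR_BGR2HSV).astype(int);H,S,V=hsv[...,0],hsv[...,1],hsv[...,2]
    near=lambda x,y,r:ok&(np.hypot(W[...,0]-x,W[...,1]-y)<r)
    def rep(n,m):
        P=W[m]
        if len(P):print(t,n,len(P),'med',np.median(P,0).round(4),P.min(0).round(4),P.max(0).round(4))
        return P
    P=rep('captop',near(.645,-.086,.045)&(abs(W[...,2]-.115)<.006)&(V>100))
    if len(P)>5: print(cv2.minEnclosingCircle(P[:,:2].astype(np.float32)))
    rep('jarbody',near(.645,-.086,.045)&(W[...,2]>.03)&(H>95)&(H<130)&(S>100))
    P=rep('pin',near(.468,-.188,.04)&((H<8)|(H>172))&(S>120)&(W[...,2]>.1))
    rep('pintop',near(.468,-.188,.04)&((H<8)|(H>172))&(S>120)&(W[...,2]>.17))
    # lamp sphere-ish
    P=rep('lamp',near(.70,.02,.07)&(H>18)&(H<35)&(S>150)&(V>100))
    # unit front face
    m=near(.72,.04,.13)&(W[...,2]>.02)&(W[...,2]<.128)&~((H>15)&(H<38)&(S>60))
    rep('front',m)
    # mirror pts
    P=rep('mirror',near(.535,-.17,.05)&(W[...,2]>.1)&(V<90)&(S<90))
    P=rep('ptr',near(.6,-.165,.08)&(H>5)&(H<18)&(S>150)&(abs(W[...,2]-.038)<.012))
    if len(P)>10:
        l=cv2.fitLine(P[:,:2].astype(np.float32),2,0,.01,.01).ravel();print('ptrline',l,np.arctan2(l[1],l[0]))
    P=rep('plate',near(.68,-.17,.25)&(abs(W[...,2]-.012)<.003)&(S<60))
    if t=='top0':
        # restrict to largest component
        m=(near(.68,-.17,.25)&(abs(W[...,2]-.012)<.003)&(S<60)).astype(np.uint8)
        n,l,s,_=cv2.connectedComponentsWithStats(m);k=1+s[1:,4].argmax();P=W[l==k]
        r=cv2.minAreaRect(P[:,:2].astype(np.float32));print('plate',r,cv2.boxPoints(r))
        m=(near(.744,.068,.12)&(abs(W[...,2]-.134)<.004)).astype(np.uint8)
        n,l,s,_=cv2.connectedComponentsWithStats(m);k=1+s[1:,4].argmax();P=W[l==k]
        r=cv2.minAreaRect(P[:,:2].astype(np.float32));print('unit',r,cv2.boxPoints(r))
        P=rep('cam',near(.83,-.17,.07)&(W[...,2]>.108));r=cv2.minAreaRect(P[:,:2].astype(np.float32));print('cam',r,cv2.boxPoints(r))
        for n,x,y in(('can',.56,.36),('carton',.65,.36)):
            rep(n,near(x,y,.06)&(W[...,2]>.03))
E
python3 - <<'E'
import cv2
c=cv2.imread('pics/side0.png')[185:335,330:490]
cv2.imwrite('pics/side_crop.png',cv2.resize(c,(640,600),interpolation=2))
E
```

```text
top0 captop 236 med [ 0.6455 -0.0858  0.1149] [ 0.6244 -0.1065  0.1092] [ 0.6668 -0.0648  0.1201]
((0.6456770896911621, -0.08595684915781021), 0.021523231640458107)
top0 jarbody 27 med [ 0.6295 -0.0756  0.0857] [ 0.6232 -0.1055  0.0772] [ 0.6504 -0.0635  0.0903]
top0 pin 50 med [ 0.4678 -0.1881  0.1628] [ 0.4641 -0.1943  0.1005] [ 0.475  -0.1845  0.1782]
top0 pintop 21 med [ 0.4694 -0.1902  0.1754] [ 0.4653 -0.1943  0.1716] [ 0.475  -0.1852  0.1782]
top0 lamp 221 med [0.7048 0.0189 0.1126] [0.6876 0.0012 0.0947] [0.7347 0.0421 0.1245]
top0 front 447 med [0.6924 0.0553 0.1005] [ 0.6409 -0.0751  0.021 ] [0.7849 0.1418 0.128 ]
top0 mirror 111 med [ 0.5525 -0.1763  0.1205] [ 0.5471 -0.2131  0.1   ] [ 0.5599 -0.1428  0.1326]
top0 ptr 60 med [ 0.6192 -0.1677  0.0397] [ 0.5778 -0.1764  0.0353] [ 0.6407 -0.1582  0.0473]
ptrline [ 0.97665626  0.21480814  0.6143371  -0.16714652] 0.21649538
top0 plate 3293 med [ 0.6825 -0.168   0.0121] [ 0.4929 -0.3382  0.009 ] [ 0.8735 -0.0622  0.015 ]
plate ((0.6843580007553101, -0.17400065064430237), (0.3801329731941223, 0.09976614266633987), 2.2352514266967
[... 961 characters left out ...]
014), 0.023582151159644127)
side0 jarbody 254 med [ 0.6286 -0.099   0.0793] [ 0.6194 -0.1137  0.0305] [ 0.6576 -0.0683  0.0976]
side0 pin 169 med [ 0.4659 -0.1956  0.1399] [ 0.4622 -0.2004  0.1001] [ 0.4746 -0.1879  0.1755]
side0 pintop 18 med [ 0.4674 -0.1938  0.1741] [ 0.4629 -0.1993  0.1707] [ 0.4746 -0.1888  0.1755]
side0 lamp 246 med [0.7023 0.0131 0.1049] [ 0.6843 -0.0072  0.0884] [0.7313 0.0418 0.1201]
side0 front 1603 med [0.6954 0.0488 0.0755] [ 0.6542 -0.0752  0.0201] [0.7866 0.1395 0.128 ]
side0 mirror 238 med [ 0.5522 -0.184   0.1125] [ 0.5458 -0.2147  0.1002] [ 0.561  -0.1485  0.1293]
side0 plate 2638 med [ 0.6824 -0.1881  0.0112] [ 0.49   -0.4077  0.009 ] [0.8763 0.0746 0.015 ]
```

View pics/side_crop.png

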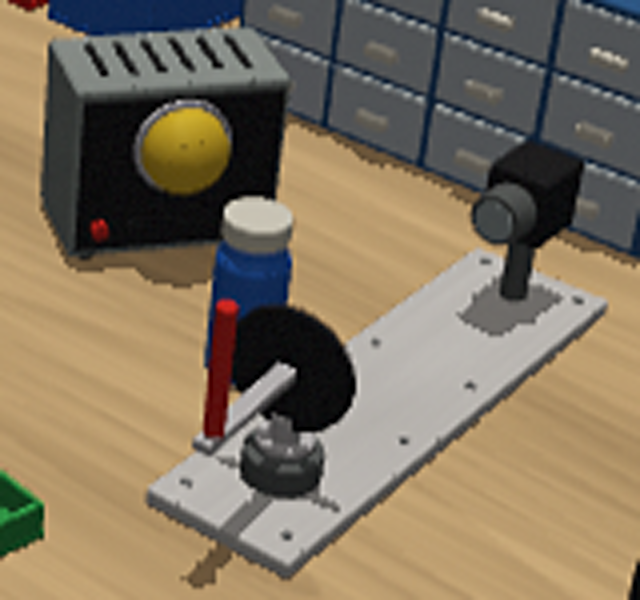

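Run:
```python
from h import *
from scipy.optimize import least_squares
A=[]
for t in('top0','side0'):
    d=load(t);W=world(d);c=d['color'];ok=(d['z_map']>0)&(W[...,2]<.5)
    hsv=cv2.cvtColor(c,cv2.COLOR_BGR2HSV).astype(int);H,S,V=hsv[...,0],hsv[...,1],hsv[...,2]
    m=ok&(np.hypot(W[...,0]-.7,W[...,1]-.02)<.07)&(H>18)&(H<35)&(S>150)&(V>100)&(W[...,2]>.04)
    m=cv2.erode(m.astype(np.uint8),np.ones((3,3)))>0
    P=W[m]; 
    r=least_squares(lambda q:np.linalg.norm(P-q[:3],axis=1)-.03,[.71,.025,.09],loss='soft_l1',f_scale=.002);print(t,len(P),P.min(0),P.max(0),r.x,r.cost)
    r=least_squares(lambda q:np.linalg.norm(P-np.array([q[0],q[1],.09]),axis=1)-.03,[.71,.025],loss='soft_l1',f_scale=.002);print(r.x)
    v=r.x-np.array([.558,-.180]);print(np.hypot(*v),np.arctan2(v[1],v[0]))
    # silver ring / front-face plane pts
    m=ok&(V<60)&(S<90)&(np.hypot(W[...,0]-.72,W[...,1]-.03)<.09)&(W[...,2]>.03)&(W[...,2]<.125)
    Q=W[m][:,:2].astype(np.float32)
    if len(Q)>20:
        l=cv2.fitLine(Q,cv2.DIST_HUBER,0,.001,.01).ravel();print('front',len(Q),l)
        n=np.array([-l[1],l[0]]);n*=np.sign(n@[1,1]);print('normal',n,'c dist',(l[2:]-r.x)@n)
print(sense()['time_s'])
```

```text
top0 136 [0.68947143 0.00378764 0.10154656] [0.72679565 0.03955479 0.12336387] [0.71725095 0.02773234 0.09070277] 0.00014440482711458258
[0.71665097 0.02699653]
0.2608020209352344 0.916854725888961
front 184 [ 0.69462407 -0.7193729   0.68456906  0.0777343 ]
normal [0.7193729  0.69462407] c dist 0.012164818581683381
side0 162 [ 0.684318   -0.00262858  0.09268385] [0.72428207 0.03680678 0.11916591] [0.71769956 0.02649154 0.08930285] 0.00027758858666386717
[0.71800573 0.02687606]
0.261533051727324 0.9124630741114002
front 1112 [ 0.81500137 -0.579459    0.7211316   0.02973786]
normal [0.579459   0.81500137] c dist 0.004143697658336425
0.15
```

```bash
cat >> h.py <<'E'
from scipy.spatial.transform import Rotation as Ro
def rel(p,jaw=None,s=None):
    s=s or sense();R=Ro.from_rotvec(s['ee_rot']).as_matrix()
    o=R.T@(np.array(p)-s['ee_pos'])*1000
    out=[o.round(1)]
    a=np.arctan2(R[1,1],R[0,1]); out.append(('jaw',round(a,3)))
    if jaw is not None:
        # roll about tool z (down): positive roll => world yaw decreases
        r=np.degrees(a-jaw); r=(r+90)%180-90; out.append(('roll',round(r,2)))
    return out
E
python3 - <<'E'
from h import *
s=sense();print(Ro.from_rotvec(s['ee_rot']).as_matrix().round(3))
print(rel([.645,-.087,.227],2.05))
E
```

```text
[[-0.9    0.437 -0.001]
 [ 0.437  0.9   -0.001]
 [ 0.    -0.002 -1.   ]]
[array([-6.183e+02, -3.711e+02,  1.000e-01]), ('jaw', np.float64(1.119)), ('roll', np.float64(-53.34))]
```

Call:
apply_moves:
  rows:
    - {"x": -30,"y": -18,"z": 0,"roll": -6,"gripper": 1}
    - {"x": -70,"y": -42,"z": 0,"roll": -13,"gripper": 1}
    - {"x": -110,"y": -66,"z": 0,"roll": -20,"gripper": 1}
    - {"x": -150,"y": -90,"z": 0,"roll": -27,"gripper": 1}
    - {"x": -190,"y": -114,"z": 0,"roll": -34,"gripper": 1}
    - {"x": -230,"y": -138,"z": 0,"roll": -41,"gripper": 1}
    - {"x": -270,"y": -162,"z": 0,"roll": -48,"gripper": 1}
    - {"x": -310,"y": -186,"z": 0,"roll": -53.3,"gripper": 1}

```text
time_s: 0.95
ee_pos: [0.4489, 0.2124, 0.2267]
ee_rot: [0.751, -3.049, 0.002]
wrist_force: [0.0, -0.1, 0.4]
grip_width: 0.094
```

Run:
```python
from h import *
print(rel([.645,-.087,.227],2.05),sense()['joint_positions'].round(2))
```

```text
[array([-3.470e+01, -3.562e+02, -1.000e-01]), ('jaw', np.float64(2.054)), ('roll', np.float64(0.21))] [ 0.27  0.04  1.73 -0.    1.37 -1.79]
```

Call:
apply_moves:
  rows:
    - {"x": -4.5,"y": -45,"z": 0,"roll": 0,"gripper": 1}
    - {"x": -9,"y": -93,"z": 0,"roll": 0,"gripper": 1}
    - {"x": -14,"y": -141,"z": 0,"roll": 0,"gripper": 1}
    - {"x": -18.5,"y": -189,"z": 0,"roll": 0,"gripper": 1}
    - {"x": -23,"y": -237,"z": 0,"roll": 0,"gripper": 1}
    - {"x": -28,"y": -285,"z": 0,"roll": 0,"gripper": 1}
    - {"x": -32,"y": -330,"z": 0,"roll": 0,"gripper": 1}
    - {"x": -34.7,"y": -356,"z": 0,"roll": 0.2,"gripper": 1}

```text
time_s: 1.75
ee_pos: [0.6459, -0.0902, 0.226]
ee_rot: [0.741, -3.051, 0.002]
wrist_force: [-0.0, -0.1, -0.2]
grip_width: 0.094
```

Run:
```python
from h import *
print(rel([.645,-.087,.073],2.05))
d=grab('wrist','wrist1')
print(proj(d,[.645,-.087,.115]))
W=world(d);c=d['color'];hsv=cv2.cvtColor(c,cv2.COLOR_BGR2HSV).astype(int)
m=(d['z_map']>0)&(abs(W[...,2]-.115)<.006)&(np.hypot(W[...,0]-.645,W[...,1]+.087)<.04)
P=W[m];print(len(P),cv2.minEnclosingCircle(P[:,:2].astype(np.float32)),np.median(P,0))
```

```text
[array([ -1. ,   3.5, 153. ]), ('jaw', np.float64(2.047)), ('roll', np.float64(-0.15))]
(np.float64(319.42787824195034), np.float64(242.44215594689055))
1999 ((0.6440824866294861, -0.08805983513593674), 0.021621011197566986) [ 0.64319787 -0.0886303   0.11440941]
```

View pics/wrist1.png

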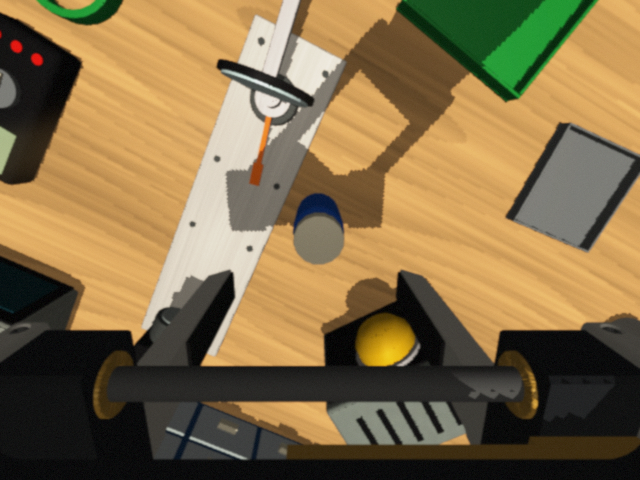

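The wrist view shows the white cap at (319,240) between the open fingers, with the lamp to the right and the plate to the left. All three cameras agree on the jar at about (0.644,-0.088). Descending.

Call:
apply_moves:
  rows:
    - {"x": -0.5,"y": 2,"z": 15,"roll": 0,"gripper": 1}
    - {"x": -0.5,"y": 3,"z": 40,"roll": 0,"gripper": 1}
    - {"x": -0.5,"y": 3,"z": 70,"roll": 0,"gripper": 1}
    - {"x": -0.5,"y": 3,"z": 100,"roll": 0,"gripper": 1}
    - {"x": -0.5,"y": 3,"z": 125,"roll": 0,"gripper": 1}
    - {"x": -0.5,"y": 3,"z": 145,"roll": 0,"gripper": 1}
    - {"x": -0.5,"y": 3,"z": 153,"roll": 0,"gripper": 1}
    - {"x": -0.5,"y": 3,"z": 153,"roll": 0,"gripper": 1}

```text
time_s: 2.6
ee_pos: [0.6442, -0.0893, 0.0705]
ee_rot: [0.739, -3.048, 0.003]
wrist_force: [-0.0, 0.3, 0.8]
grip_width: 0.0941
```

Call:
apply_moves:
  rows:
    - {"x": 0,"y": 0,"z": 0,"roll": 0,"gripper": -1}
    - {"x": 0,"y": 0,"z": 0,"roll": 0,"gripper": -1}
    - {"x": 0,"y": 0,"z": 0,"roll": 0,"gripper": -1}
    - {"x": 0,"y": 0,"z": 0,"roll": 0,"gripper": -1}
    - {"x": 0,"y": 0,"z": 0,"roll": 0,"gripper": -1}
    - {"x": 0,"y": 0,"z": 0,"roll": 0,"gripper": -1}
    - {"x": 0,"y": 0,"z": 0,"roll": 0,"gripper": -1}
    - {"x": 0,"y": 0,"z": 0,"roll": 0,"gripper": -1}
  force: 20

```text
time_s: 3.4
ee_pos: [0.6443, -0.0892, 0.0707]
ee_rot: [0.739, -3.049, 0.003]
wrist_force: [-0.9, 0.5, 0.3]
grip_width: 0.0473
```

Call:
apply_moves:
  rows:
    - {"x": 0,"y": 0,"z": -6,"roll": 0,"gripper": -1}
    - {"x": 0,"y": 0,"z": -20,"roll": 0,"gripper": -1}
    - {"x": 0,"y": 0,"z": -45,"roll": 0,"gripper": -1}
    - {"x": 0,"y": 0,"z": -75,"roll": 0,"gripper": -1}
    - {"x": 0,"y": 0,"z": -105,"roll": 0,"gripper": -1}
    - {"x": 0,"y": 0,"z": -135,"roll": 0,"gripper": -1}
    - {"x": 0,"y": 0,"z": -150,"roll": 0,"gripper": -1}
    - {"x": 0,"y": 0,"z": -155,"roll": 0,"gripper": -1}

```text
time_s: 4.2
ee_pos: [0.6462, -0.0891, 0.2288]
ee_rot: [0.74, -3.053, 0.006]
wrist_force: [0.6, 0.8, -2.4]
grip_width: 0.0471
```

Run:
```python
from h import *
s=sense();print(s['wrist_force'],s['grip_width'])
print(rel([.421,.372,.227],2.05))
```

```text
[ 0.58021453  0.76690563 -2.39706382] 0.047100134594595514
[array([-1.080e+01,  5.131e+02, -2.000e-01]), ('jaw', np.float64(2.046)), ('roll', np.float64(-0.22))]
```

Lifted. The jar is held at 47 mm with -2.4 N. Moving to above the tray.

Call:
apply_moves:
  rows:
    - {"x": -0.5,"y": 15,"z": 0,"roll": 0,"gripper": -1}
    - {"x": -1,"y": 45,"z": 0,"roll": 0,"gripper": -1}
    - {"x": -2,"y": 85,"z": 0,"roll": 0,"gripper": -1}
    - {"x": -3,"y": 125,"z": 0,"roll": 0,"gripper": -1}
    - {"x": -3.5,"y": 165,"z": 0,"roll": 0,"gripper": -1}
    - {"x": -4.5,"y": 205,"z": 0,"roll": 0,"gripper": -1}
    - {"x": -5,"y": 245,"z": 0,"roll": 0,"gripper": -1}
    - {"x": -6,"y": 285,"z": 0,"roll": 0,"gripper": -1}

```text
time_s: 5.0
ee_pos: [0.518, 0.1688, 0.2254]
ee_rot: [0.739, -3.048, 0.005]
wrist_force: [-0.0, -0.6, -1.4]
grip_width: 0.0475
```

Run:
```python
from h import *
print(rel([.421,.372,.227],2.05))
```

```text
[array([ -6.8, 225. ,  -2.1]), ('jaw', np.float64(2.047)), ('roll', np.float64(-0.2))]
```

Call:
apply_moves:
  rows:
    - {"x": -1,"y": 40,"z": 0,"roll": 0,"gripper": -1}
    - {"x": -2,"y": 80,"z": 0,"roll": 0,"gripper": -1}
    - {"x": -4,"y": 120,"z": 0,"roll": 0,"gripper": -1}
    - {"x": -5,"y": 160,"z": 0,"roll": 0,"gripper": -1}
    - {"x": -6,"y": 190,"z": 0,"roll": 0,"gripper": -1}
    - {"x": -6.8,"y": 213,"z": 0,"roll": 0,"gripper": -1}
    - {"x": -6.8,"y": 225,"z": 0,"roll": 0,"gripper": -1}
    - {"x": -6.8,"y": 225,"z": 0,"roll": 0,"gripper": -1}

```text
time_s: 5.8
ee_pos: [0.4189, 0.3726, 0.2233]
ee_rot: [0.742, -3.044, 0.006]
wrist_force: [0.6, -0.2, -1.2]
grip_width: 0.0472
```

Run:
```python
from h import *
s=sense();print(s['wrist_force'])
print(rel([.421,.372,.077],2.05))
for n in('side','top'):
  d=grab(n,n+'2')
c=cv2.imread('pics/side2.png')[100:300,120:320];cv2.imwrite('pics/side2c.png',cv2.resize(c,(600,600)))
d=load('side2');W=world(d);hsv=cv2.cvtColor(d['color'],cv2.COLOR_BGR2HSV).astype(int)
m=(d['z_map']>0)&(np.hypot(W[...,0]-.421,W[...,1]-.372)<.06)&(hsv[...,0]>100)&(hsv[...,0]<130)&(hsv[...,1]>130)
P=W[m];print(len(P),P.min(0),P.max(0))
```

```text
[ 0.5831103  -0.20161632 -1.23739733]
[array([ -2.9,  -1.2, 146.3]), ('jaw', np.float64(2.049)), ('roll', np.float64(-0.05))]
575 [0.38533251 0.33608536 0.15311936] [0.44026718 0.39673457 0.39734324]
```

View pics/side2c.png

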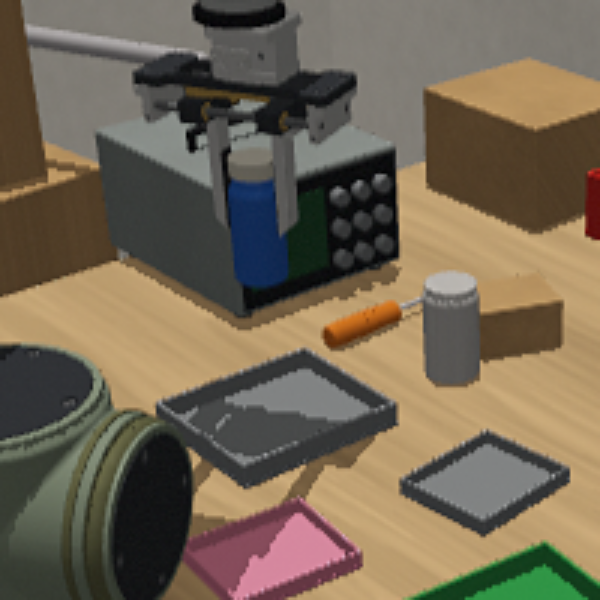

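The side crop shows the jar upright in the grip at (258,215) above the large grey tray. Its bottom is at z≈0.153. Lowering it.

Call:
apply_moves:
  rows:
    - {"x": -1,"y": -1,"z": 15,"roll": 0,"gripper": -1}
    - {"x": -2,"y": -1,"z": 40,"roll": 0,"gripper": -1}
    - {"x": -2,"y": -1,"z": 70,"roll": 0,"gripper": -1}
    - {"x": -2,"y": -1,"z": 100,"roll": 0,"gripper": -1}
    - {"x": -2,"y": -1,"z": 122,"roll": 0,"gripper": -1}
    - {"x": -2,"y": -1,"z": 136,"roll": 0,"gripper": -1}
    - {"x": -2,"y": -1,"z": 142,"roll": 0,"gripper": -1}
    - {"x": -2,"y": -1,"z": 143,"roll": 0,"gripper": -1}

```text
time_s: 6.7
ee_pos: [0.4221, 0.3697, 0.0802]
ee_rot: [0.737, -3.046, 0.008]
wrist_force: [0.2, 0.4, -1.8]
grip_width: 0.0472
```

Run:
```python
from h import *
s=sense();print(s['wrist_force'],s['ee_pos'])
```

```text
[ 0.18018655  0.39375351 -1.80233328] [0.42208726 0.36969326 0.08023609]
```

Call:
apply_moves:
  rows:
    - {"x": 0,"y": 0,"z": 1,"roll": 0,"gripper": -1}
    - {"x": 0,"y": 0,"z": 2,"roll": 0,"gripper": -1}
    - {"x": 0,"y": 0,"z": 3,"roll": 0,"gripper": -1}
    - {"x": 0,"y": 0,"z": 4,"roll": 0,"gripper": -1}
    - {"x": 0,"y": 0,"z": 4.5,"roll": 0,"gripper": -1}
    - {"x": 0,"y": 0,"z": 5,"roll": 0,"gripper": -1}
    - {"x": 0,"y": 0,"z": 5,"roll": 0,"gripper": -1}
    - {"x": 0,"y": 0,"z": 5,"roll": 0,"gripper": -1}

```text
time_s: 7.5
ee_pos: [0.422, 0.3697, 0.0752]
ee_rot: [0.737, -3.046, 0.008]
wrist_force: [-0.0, 0.6, -2.0]
grip_width: 0.0475
```

Call:
apply_moves:
  rows:
    - {"x": 0,"y": 0,"z": 0.5,"roll": 0,"gripper": -1}
    - {"x": 0,"y": 0,"z": 1,"roll": 0,"gripper": -1}
    - {"x": 0,"y": 0,"z": 1.5,"roll": 0,"gripper": -1}
    - {"x": 0,"y": 0,"z": 1.5,"roll": 0,"gripper": -1}
    - {"x": 0,"y": 0,"z": 1.5,"roll": 0,"gripper": -0.2}
    - {"x": 0,"y": 0,"z": 1.5,"roll": 0,"gripper": 0.2}
    - {"x": 0,"y": 0,"z": 1.5,"roll": 0,"gripper": 0.6}
    - {"x": 0,"y": 0,"z": 1.5,"roll": 0,"gripper": 1}

```text
time_s: 8.3
ee_pos: [0.422, 0.3696, 0.0734]
ee_rot: [0.737, -3.046, 0.008]
wrist_force: [-0.5, -0.1, 0.8]
grip_width: 0.0682
```

Call:
apply_moves:
  rows:
    - {"x": 0,"y": 0,"z": 0,"roll": 0,"gripper": 1}
    - {"x": 0,"y": 0,"z": 0,"roll": 0,"gripper": 1}
    - {"x": 0,"y": 0,"z": 0,"roll": 0,"gripper": 1}
    - {"x": 0,"y": 0,"z": -15,"roll": 0,"gripper": 1}
    - {"x": 0,"y": 0,"z": -50,"roll": 0,"gripper": 1}
    - {"x": 0,"y": 0,"z": -90,"roll": 0,"gripper": 1}
    - {"x": 0,"y": 0,"z": -135,"roll": 0,"gripper": 1}
    - {"x": 0,"y": 0,"z": -165,"roll": 0,"gripper": 1}

```text
time_s: 9.1
ee_pos: [0.4242, 0.3715, 0.2435]
ee_rot: [0.739, -3.051, 0.005]
wrist_force: [0.4, -0.0, 0.7]
grip_width: 0.0938
```

Run:
```python
from h import *
s=sense();print(s['wrist_force'],s['grip_width'])
print(rel([.468,-.192,.235],2.05))
d=grab('side','side3')
c=cv2.imread('pics/side3.png')[100:300,120:320];cv2.imwrite('pics/side3c.png',cv2.resize(c,(600,600)))
```

```text
[ 0.39312167 -0.0449977   0.72697218] 0.09383290374262773
[array([ 218.7, -521.1,   10.4]), ('jaw', np.float64(2.046)), ('roll', np.float64(-0.24))]
```

View pics/side3c.png

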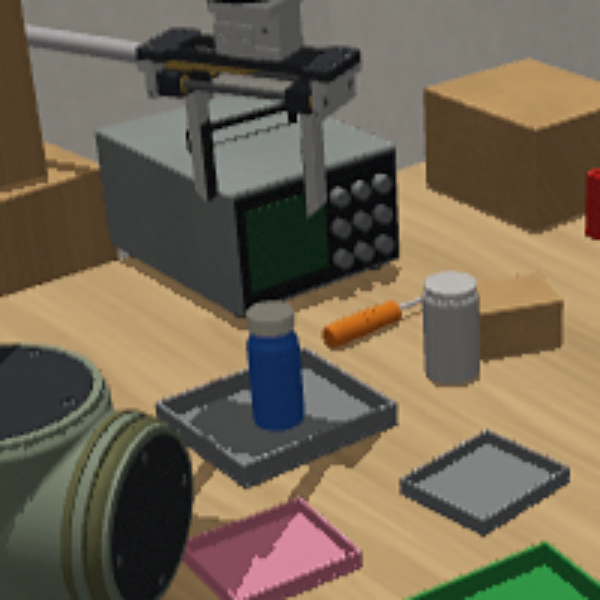

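The jar stands upright in the large grey tray, at (275,370) in the crop. Moving towards the pin with the jaws partly shut.

Call:
apply_moves:
  rows:
    - {"x": 14,"y": -33,"z": 0,"roll": 0,"gripper": 1}
    - {"x": 32,"y": -76,"z": 0,"roll": 0,"gripper": 0.2}
    - {"x": 50,"y": -120,"z": 0,"roll": 0,"gripper": 0}
    - {"x": 68,"y": -162,"z": 0,"roll": 0,"gripper": 0}
    - {"x": 86,"y": -205,"z": 0,"roll": 0,"gripper": 0}
    - {"x": 104,"y": -248,"z": 0,"roll": 0,"gripper": 0}
    - {"x": 122,"y": -291,"z": 0,"roll": 0,"gripper": 0}
    - {"x": 140,"y": -334,"z": 0,"roll": 0,"gripper": 0}

```text
time_s: 9.95
ee_pos: [0.4547, 0.0103, 0.2494]
ee_rot: [-0.738, 3.045, -0.001]
wrist_force: [0.8, 0.6, -0.4]
grip_width: 0.0474
```

Run:
```python
from h import *
print(rel([.468,-.192,.235],2.05),sense()['joint_positions'].round(2))
```

```text
[array([  80.8, -185.9,   14.3]), ('jaw', np.float64(2.046)), ('roll', np.float64(-0.22))] [-0.17 -0.08  1.8   0.    1.41 -2.22]
```

Call:
apply_moves:
  rows:
    - {"x": 18,"y": -41,"z": 0,"roll": 0,"gripper": 0}
    - {"x": 36,"y": -82,"z": 2,"roll": 0,"gripper": 0}
    - {"x": 54,"y": -123,"z": 5,"roll": 0,"gripper": 0}
    - {"x": 69,"y": -158,"z": 9,"roll": 0,"gripper": 0}
    - {"x": 78,"y": -178,"z": 12,"roll": 0,"gripper": 0}
    - {"x": 81,"y": -186,"z": 14,"roll": 0,"gripper": 0}
    - {"x": 81,"y": -186,"z": 14,"roll": 0,"gripper": 0}
    - {"x": 81,"y": -186,"z": 14,"roll": 0,"gripper": 0}

```text
time_s: 10.75
ee_pos: [0.4679, -0.1912, 0.2354]
ee_rot: [-0.739, 3.045, -0.0]
wrist_force: [0.8, 0.8, -0.5]
grip_width: 0.0467
```

Run:
```python
from h import *
print(rel([.468,-.192,.156],2.05),sense()['joint_positions'].round(2))
d=grab('wrist','wrist4');print(proj(d,[.468,-.192,.175]))
W=world(d);hsv=cv2.cvtColor(d['color'],cv2.COLOR_BGR2HSV).astype(int)
m=(d['z_map']>0)&(np.hypot(W[...,0]-.468,W[...,1]+.192)<.03)&((hsv[...,0]<8)|(hsv[...,0]>172))&(hsv[...,1]>120)
P=W[m];print(len(P),P.min(0),P.max(0));Q=P[P[:,2]>.172];print(np.median(Q,0))
```

```text
[array([ 0.9, -0.6, 79.4]), ('jaw', np.float64(2.047)), ('roll', np.float64(-0.19))] [-0.56  0.05  1.7   0.01  1.38 -2.61]
(np.float64(314.3471630899043), np.float64(261.77816598147785))
560 [ 0.44994698 -0.21649141  0.09173267] [ 0.47918479 -0.16791518  0.26862218]
[ 0.46798399 -0.19376901  0.17434262]
```

View pics/wrist4.png

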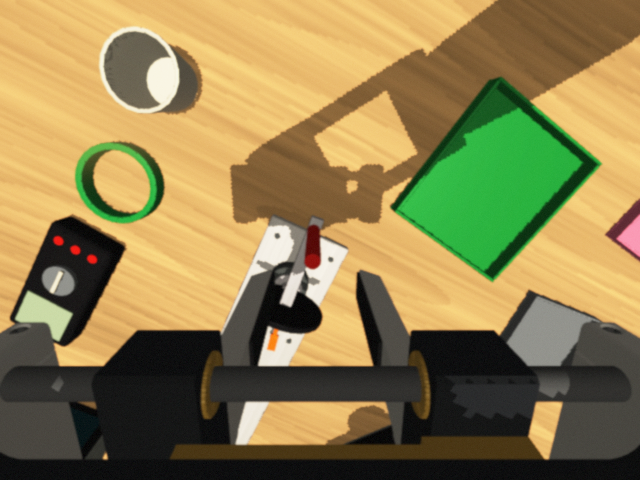

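The wrist view shows the pin top at (313,262), between the fingers in the jaw direction and within 2 mm of the estimate. Descending and pinching.

Call:
apply_moves:
  rows:
    - {"x": 0.5,"y": 0.5,"z": 12,"roll": 0,"gripper": 0}
    - {"x": 0.5,"y": 0.5,"z": 35,"roll": 0,"gripper": 0}
    - {"x": 0.5,"y": 0.5,"z": 58,"roll": 0,"gripper": 0}
    - {"x": 0.5,"y": 0.5,"z": 73,"roll": 0,"gripper": 0}
    - {"x": 0.5,"y": 0.5,"z": 79,"roll": 0,"gripper": 0}
    - {"x": 0.5,"y": 0.5,"z": 79,"roll": 0,"gripper": 0}
    - {"x": 0.5,"y": 0.5,"z": 79,"roll": 0,"gripper": -0.3}
    - {"x": 0.5,"y": 0.5,"z": 79,"roll": 0,"gripper": -0.6}

```text
time_s: 11.6
ee_pos: [0.4687, -0.1909, 0.1576]
ee_rot: [-0.74, 3.043, -0.003]
wrist_force: [-0.1, 0.5, -0.0]
grip_width: 0.0347
```

Call:
apply_moves:
  rows:
    - {"x": 0,"y": 0,"z": 0,"roll": 0,"gripper": -0.7}
    - {"x": 0,"y": 0,"z": 0,"roll": 0,"gripper": -0.8}
    - {"x": 0,"y": 0,"z": 0,"roll": 0,"gripper": -0.9}
    - {"x": 0,"y": 0,"z": 0,"roll": 0,"gripper": -1}
    - {"x": 0,"y": 0,"z": 0,"roll": 0,"gripper": -1}
    - {"x": 0,"y": 0,"z": 0,"roll": 0,"gripper": -1}
    - {"x": 0,"y": 0,"z": 0,"roll": 0,"gripper": -1}
    - {"x": 0,"y": 0,"z": 0,"roll": 0,"gripper": -1}
  force: 20

```text
time_s: 12.4
ee_pos: [0.4697, -0.1921, 0.1584]
ee_rot: [-0.739, 3.041, -0.008]
wrist_force: [3.6, -4.6, -0.7]
grip_width: 0.0118
```

Run:
```python
from h import *
s=sense();print(s['wrist_force'],s['torque'],s['grip_width'],s['ee_pos'])
p=np.array([.558,-.180])
g=s['ee_pos'][:2];print('r,ang',np.hypot(*(p-g)),np.arctan2(*(p-g)[::-1]))
```

```text
[ 3.60817384 -4.61580483 -0.74607571] [-0.45657162 -0.36634626  0.03522357] 0.011772265793762407 [ 0.46974672 -0.1921248   0.1583677 ]
r,ang 0.089082277437018 0.13653161680140258
```

Run:
```python
from h import *
s=sense();p=np.array([.559,-.1808])
a0=.1265
for k in range(1,9):
    a=a0+.35*k/8
    d=.09*np.array([np.cos(a0)-np.cos(a),np.sin(a0)-np.sin(a)])
    print(rel(s['ee_pos']+[d[0],d[1],0],s=s)[0])
```

```text
[ 1.3 -3.7  0. ]
[ 2.4 -7.5  0. ]
[  3.3 -11.3   0.1]
[  4.1 -15.2   0.1]
[  4.7 -19.1   0.1]
[  5.1 -23.    0.1]
[  5.4 -26.9   0.2]
[  5.5 -30.9   0.2]
```

Call:
apply_moves:
  rows:
    - {"x": 1.3,"y": -3.7,"z": 0,"roll": 0,"gripper": -1}
    - {"x": 2.4,"y": -7.5,"z": 0,"roll": 0,"gripper": -1}
    - {"x": 3.3,"y": -11.3,"z": 0,"roll": 0,"gripper": -1}
    - {"x": 4.1,"y": -15.2,"z": 0,"roll": 0,"gripper": -1}
    - {"x": 4.7,"y": -19.1,"z": 0,"roll": 0,"gripper": -1}
    - {"x": 5.1,"y": -23,"z": 0,"roll": 0,"gripper": -1}
    - {"x": 5.4,"y": -27,"z": 0,"roll": 0,"gripper": -1}
    - {"x": 5.5,"y": -31,"z": 0,"roll": 0,"gripper": -1}

```text
time_s: 13.2
ee_pos: [0.4796, -0.2218, 0.1583]
ee_rot: [-0.738, 3.04, -0.006]
wrist_force: [1.6, 5.8, 0.3]
grip_width: 0.0116
```

```bash
cat > m.py <<'E'
from h import *
import sys
tag=sys.argv[1]
s=sense();print(s['wrist_force'],s['grip_width'],s['ee_pos'],rel([.5,-.2,.158],s=s)[1])
p=np.array([.559,-.1808]);g=s['ee_pos'][:2];print('r,ang',np.hypot(*(p-g)),np.arctan2(*(p-g)[::-1]))
for n in('top','wrist','side'):
    d=grab(n,n+tag);W=world(d);hsv=cv2.cvtColor(d['color'],cv2.COLOR_BGR2HSV).astype(int);H,S,V=hsv[...,0],hsv[...,1],hsv[...,2]
    r=np.hypot(W[...,0]-p[0],W[...,1]-p[1])
    m=(d['z_map']>0)&(r<.1)&(H>5)&(H<18)&(S>150)&(abs(W[...,2]-.038)<.012)
    m=(d['z_map']>0)&(r<.1)&(H>5)&(H<18)&(S>170)&(abs(W[...,2]-.038)<.008)
    P=W[m]
    if len(P)>10:
        l=cv2.fitLine(P[:,:2].astype(np.float32),cv2.DIST_HUBER,0,.001,.001).ravel();l*=np.sign(l[0]) if 0 else 1
        c=P[:,:2].mean(0);far=P[r[m]>r[m].max()-.02][:,:2].mean(0)
        print(n,len(P),'rmax',r[m].max().round(4),'line ang',np.arctan2(l[1],l[0]).round(4),'pivot offset',np.cross(l[:2],p-l[2:]).round(4),'from pivot c/far',np.arctan2(*(c-p)[::-1]).round(4),np.arctan2(*(far-p)[::-1]).round(4))
    m=(d['z_map']>0)&(np.hypot(W[...,0]-.71,W[...,1]-.02)<.06)&(H>18)&(H<35)&(S>150)&(V>100)&(W[...,2]>.04)
    m=cv2.erode(m.astype(np.uint8),np.ones((3,3)))>0
    P=W[m]
    if len(P)>30:
        from scipy.optimize import least_squares
        q=least_squares(lambda q:np.linalg.norm(P-np.array([q[0],q[1],.09]),axis=1)-.03,[.71,.025],loss='soft_l1',f_scale=.002).x
        print(n,'lamp',len(P),q,'dir',np.arctan2(*(q-p)[::-1]).round(4))
E
python3 m.py 5; python3 -c "
import cv2
c=cv2.imread('pics/top5.png')[95:275,260:440];cv2.imwrite('pics/top5c.png',cv2.resize(c,(600,600),interpolation=2))"
```

```text
[1.61304641 5.84956371 0.26888449] 0.011566435440789863 [ 0.47961147 -0.22181767  0.15832758] ('jaw', np.float64(2.047))
r,ang 0.08935876245817324 0.47689444162764
top 54 rmax 0.0852 line ang 0.9142 pivot offset -0.0003 from pivot c/far 0.9198 0.9194
top lamp 149 [0.71742612 0.02722333] dir 0.9199m.py:15: DeprecationWarning: Arrays of 2-dimensional vectors are deprecated. Use arrays of 3-dimensional vectors instead. (deprecated in NumPy 2.0)
  print(n,len(P),'rmax',r[m].max().round(4),'line ang',np.arctan2(l[1],l[0]).round(4),'pivot offset',np.cross(l[:2],p-l[2:]).round(4),'from pivot c/far',np.arctan2(*(c-p)[::-1]).round(4),np.arctan2(*(far-p)[::-1]).round(4))
```

View pics/top5c.png

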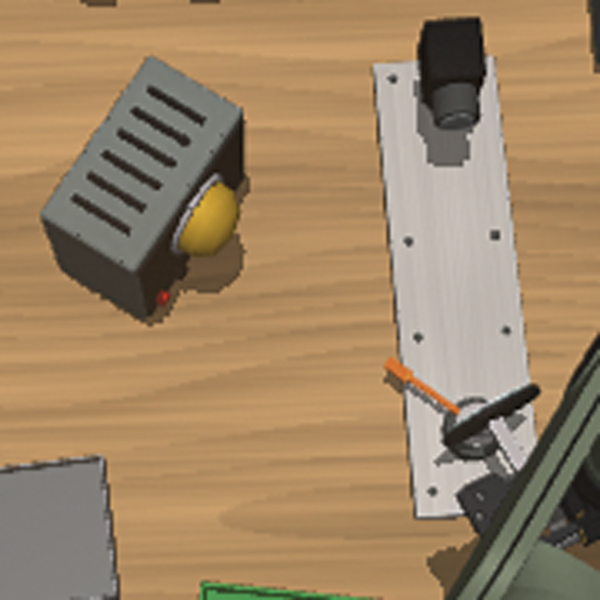

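View pics/wrist5.png

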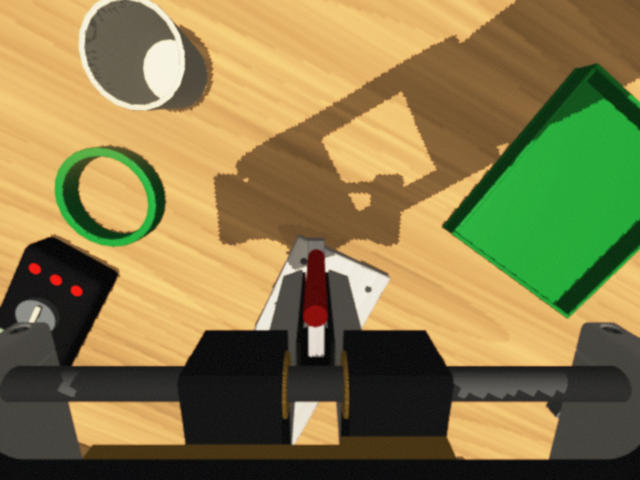

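The top view shows the orange pointer (tip at about (395,368)) aimed straight at the lamp (208,217). Measured pointer direction is 0.914–0.920 and lamp direction 0.920. I'll hold and re-check that it's steady, with the jar still in place.

Call:
apply_moves:
  rows:
    - {"x": 0,"y": 0,"z": 0,"roll": 0,"gripper": -1}
    - {"x": 0,"y": 0,"z": 0,"roll": 0,"gripper": -1}
    - {"x": 0,"y": 0,"z": 0,"roll": 0,"gripper": -1}
    - {"x": 0,"y": 0,"z": 0,"roll": 0,"gripper": -1}
    - {"x": 0,"y": 0,"z": 0,"roll": 0,"gripper": -1}
    - {"x": 0,"y": 0,"z": 0,"roll": 0,"gripper": -1}
    - {"x": 0,"y": 0,"z": 0,"roll": 0,"gripper": -1}
    - {"x": 0,"y": 0,"z": 0,"roll": 0,"gripper": -1}

```text
time_s: 14.15
ee_pos: [0.4798, -0.2219, 0.1583]
ee_rot: [-0.738, 3.04, -0.006]
wrist_force: [0.8, 5.3, 2.7]
grip_width: 0.0119
```

```bash
python3 -W ignore m.py 6; python3 -c "
import cv2,numpy as np
a,b=np.load('top0.npz')['color'],np.load('top6.npz')['color']
cv2.imwrite('pics/fin6.png',b)"
```

```text
[0.83489725 5.30820278 2.74553083] 0.011942358007459606 [ 0.47978267 -0.22192611  0.15830382] ('jaw', np.float64(2.047))
r,ang 0.08925661165945496 0.4788543064234445
top 51 rmax 0.0852 line ang 0.9143 pivot offset -0.0007 from pivot c/far 0.9252 0.9225
top lamp 147 [0.71752997 0.02716296] dir 0.9195
```

View pics/fin6.png

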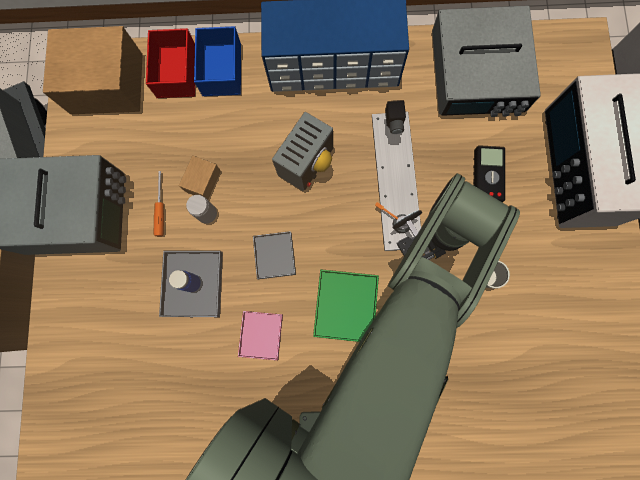

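View pics/side6.png

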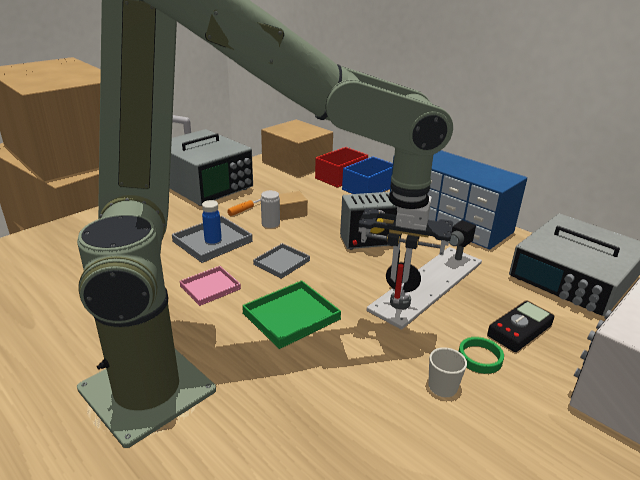

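The jar stands upright in the grey tray at (184,281) in the top view. The pointer (383,209) aims at the lamp, the pin is still gripped, and nothing else has moved. It has held steady, with pointer 0.914–0.925 against lamp 0.920. Handing in.

```bash
python3 -c "
from workcell import sign_off
print(sign_off())"
```

```text
the job is handed in; nothing more can be done
None
```

The job is done and handed in at about 14 s. I lifted the blue jar out and stood it upright in the larger grey tray. Then I pinched the red pin and led the lever round by about 0.35 rad, and the arm still holds it there with a 20 N grip.

- **Aim:** in the last top view the orange pointer reads 0.914 rad from its fitted line and 0.923–0.925 rad from points taken about the pivot. The lamp lies at 0.920 rad, so the readings spread by about 0.01 rad around it. The lever angle taken from the arm's position, 0.479 rad, agrees with the 0.48 rad needed.
- **Steadiness:** over a 0.8 s hold the arm position shifted by only about 0.2 mm.
- **Bench:** the jar stands upright and clear of the tray walls. By eye, nothing else in the last top and side views has moved. The arm hides part of the cup and the meter in the top view, but both show in the side view.
- **Disagreement:** the lamp measured about 261 mm from the mirror pivot, against the "about 270" in the description. I aimed by its measured direction.
- **Not measured:** the pointer was hidden from the wrist and side cameras at the end, so the aim was checked from the top view and the arm's own position only.

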